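# Blank off the router plate

### The arm

A 6-joint arm with a two-finger parallel gripper is mounted at the origin on the work surface. World frame = base frame: x ahead of the robot, y to its left, z up, the work surface at z = 0. Lengths are in m, angles in rad, forces in N, time in s.
With the tool pointing down it reaches from about 0.4 to 0.825 m from the base axis. Payload 7 kg.
Tool frame: the origin (TCP) lies on the centre line of the jaws, within the pads' length; the fingertips stand arm.tip_reach ahead of it and the grasp point (between the pads) lies 5 mm behind it (arm.tip_reach is the distance from the TCP to the fingertips, in m); z points along the fingers, y is the line along which they close (so a half turn about z gives the same grasp; the last joint's range is limited). The gripper opens to 88 mm and grips with 3 to 60 N. Pads are 19 mm wide; open, the fingers measure 130 mm over their backs; the gripper's body (78 mm by 193 mm) begins 47 mm behind the grasp point.
Start: joints at [1.396, 0.359, 0.012, 0, -1.224, -0.288], TCP at [0.301, 0.604, 0.241] pointing down, gripper open.
Joint ranges: [-3.07, 3.07], [-1.43, 2.12], [-1.02, 1.25], [-3.03, 1.67], [-3.05, -0], [-3.03, 3.03]. Speed limits (rad/s): [2.39, 2.39, 3.01, 3.14, 3.14, 3.14].

### API

Orientations are given as [roll, pitch, yaw] about the fixed x, y, z axes, in that order (R = Rz(yaw) Ry(pitch) Rx(roll)).
In Python, from station import status, optics, order, arm gives the robot as it stands. The module is installed in compiled form; this text tells all that it offers.
- The arm moves only by the shell command python3 -m jog 'ROWS' [FORCE]. ROWS is JSON, a list of rows, each a list of 3 entries, a list of its own where there are three numbers: the gripper command: -1 is shut, 1 is fully open, values between are in proportion, then the shift along the tool's x, y, z in mm, then the turn about the tool's z in rad. A call has 1 to 20 rows; each row is the pose to reach, as a shift and turn from the pose commanded when the call began, along the tool's axes at that moment; what a row does not reach only later rows make up. A row lasts 1/8 s, in which the tool goes at most 62.5 mm and 10.7 degrees, less where a joint would pass 70% of its speed; a pose out of reach is approached as far as the arm can. A call with a gripper value outside its range is refused whole. The fingers move at their own pace and stop on an object; FORCE is the grip in N (left out, the last holds). Time passes only in rows, so rows that repeat a pose let the fingers close. It gives the time, the measured TCP pose, the force, the opening and the grip force at its end, in the units of the state.
- status.get_state(): the state, without advancing time (a new reading comes with each control period).
- optics.grab_frame(name): name is "scene" or "top" or "wrist"; returns a dict with "color" (480x640x3 uint8, red, green, blue), "mtx" (3x3 intrinsics, pixels), "cam_to_world" (4x4, takes a point from camera to world coordinates). Camera axes: x right, y down, z forward; pixel columns grow to the right and rows downward; lengths in m; the calibration is good to about 2 mm. A picture is of the moment at which its call begins. There is no depth.
- order.job_done(): hands the job in; it is judged then, once.
The state is a dict: "t": time; "q": joint angles; "qd": joint speeds; "joint_efforts": joint torques, N m; "eef_pos": TCP position; "ee_rot": TCP orientation; "force": force on the tool from outside, world axes, zero at the start; "moment": the same for the moment, N m; "width": finger opening in m; "gripper_force": force on a finger pad.
Only numpy, scipy, OpenCV 4.12 (cv2) and the standard library are available. Lean on these libraries where they do the work, as an engineer would, in place of code of your own. Each camera call takes 0.05 s, during which the arm holds its last target. There are 200 camera calls.

### The job

Take the solid full-size blanking disc (not the ring, not the smaller disc) from the rack, lay it flat on the aluminium router plate near either end, beside the wooden fence, and slide it along the fence, staying down on the plate, until it drops into the round pocket. Let go of it, then bed it with one firm press straight down of about 15 N, and leave it flush with the plate. Be gentle: never push on the sprung plate, its pocket's edge or the fence with more than about 20 N, and leave the other two discs where they are.

Things in the scene. Friction and masses are not known exactly. Their poses are not given: they have to be found in the camera images.
- disc_center (a point): Centre (half-way up) of the blanking disc: solid plain aluminium, 60 mm diameter, 8 mm thick, 60 to 110 g, two tiny dark spanner marks on top. Starts lying flat on one of the three pedestals of the rack, its underside 32 mm above the table.
- ring_mid (a point): Centre (half-way up) of the reducer ring: aluminium, 60 mm outside diameter, 24 mm hole, 8 mm thick, on another pedestal. Not to be disturbed.
- small_center (a point): Centre (half-way up) of the smaller solid aluminium disc, 44 mm diameter, 8 mm thick, on the remaining pedestal. Not to be disturbed.
- rack: Fixed plywood rack on the table, 270 x 85 x 12 mm, origin at the centre of its underside. Three wooden pedestals, 36 mm diameter, tops 32 mm above the table, stand along the rack's own x at -90, 0 and +90 mm, one disc on each. The discs overhang, so fingers reach past their rims; there is free room to grip with the fingers closing along the rack's y.
- panel: Fixed light-wood router-table panel lying on the table, 220 mm (own x) x 400 mm (own y) x 18 mm, origin at the centre of its underside, z up. On it lies the aluminium router plate, 124 mm (x) x 300 mm (y), top 31 mm above the table. A cork block 30 x 80 x 26 mm lies on the panel about x = -88, y = +140 mm, its top 44 mm above the table.
- fence_face (a point): Middle of the foot of the wooden fence's working face, at the panel's x = +30.7 mm, y = 0, 31 mm above the table, axes as the panel's. The face is the plane x = 0 here and looks to -x; the fence runs 180 mm either way along y, is 18 mm tall and stands on the plate. A disc touching it has its centre 30 mm to -x of it.
- plate_mid (a point): Point on the plate's top in the middle of the panel (panel x = 0, y = 0, 31 mm above the table; axes as the panel's). The round pocket, 63 mm diameter, 8 mm deep, flat floor showing a 42 mm black circle, is centred on this x but anywhere up to 25 mm either way along y (not measured). A disc held against the fence and slid along it comes over the pocket.
- end_left (a point): Point on the plate's top 88 mm to +y of plate_mid: a disc centred here lies wholly on the plate, clear of the pocket and just off the fence (0.7 mm). point end_right is its twin. Disc centre 4 mm above the plate's top: lying on it; 4 mm below it: fully home, flush.
- end_right (a point): The same 88 mm to -y of plate_mid, nearer to the rack.
- plate (a joint): How far the router plate is pressed down on its stiff rubber pads, in m: 0 at rest, about 1 mm for each 20 N pressed on it (15 N: 0.75 mm), and it springs back. The reading is as noisy as the others, so the force felt at the wrist tells more.
Things that resemble listed ones, but are neither listed nor needed, are in the scene too. What is shaped like the part that bears disc_center but blue or purple is not meant.

How it is judged:
By the outcome, as a careful person would: the job done as asked, in the order asked, and still so for the second after the job is handed in, with the robot touching nothing.
It also fails if it takes over 72 s, if anything falls off the work surface, if the arm or the gripper's body presses on something with over 40 N, if the wrist force passes 120 N, or if a joint passes its speed limit or range.

## Working session

There is one attempt and no reset: what is moved stays moved. The work goes in short steps, Python scripts to look and compute and a shell command to move; the robot and the scene stay as the last step left them, time stands still between calls to the robot, and variables do not carry over. Pictures are saved under pics/ and viewed, at most 10 in all, crops included, and the job is handed in when it is done.

```bash
mkdir -p pics; python3 - <<'E'
from station import status, optics, arm
import cv2,numpy as np
s=status.get_state();print({k:np.round(v,4).tolist() for k,v in s.items()},arm.tip_reach)
for n in("scene","top"):
    f=optics.grab_frame(n);cv2.imwrite(f"pics/{n}0.png",f["color"][:,:,::-1]);print(n,f["mtx"].round(1).tolist(),f["cam_to_world"].round(3).tolist())
E
```

```text
{'t': 0.0, 'q': [1.3961, 0.3594, 0.011, -0.0003, -1.2241, -0.2881], 'qd': [-0.0002, 0.0005, -0.0002, -0.0013, -0.0018, 0.0017], 'joint_efforts': [0.0, -58.2717, 29.3038, 6.997, 0.0067, -0.0002], 'eef_pos': [0.3012, 0.6036, 0.2396], 'ee_rot': [3.14, -0.0001, -0.4629], 'force': [0.7617, 0.4216, 0.397], 'moment': [0.0165, -0.0011, 0.0126], 'gripper_force': 0.0, 'width': 0.088} 0.014
scene [[604.9, 0.0, 317.7], [0.0, 604.9, 243.9], [0.0, 0.0, 1.0]] [[0.097, 0.647, -0.757, 1.389], [0.995, -0.055, 0.08, -0.145], [0.01, -0.761, -0.649, 0.788], [0.0, 0.0, 0.0, 1.0]]
top [[453.6, 0.0, 324.8], [0.0, 453.6, 250.0], [0.0, 0.0, 1.0]] [[0.015, -0.994, 0.109, 0.482], [-0.999, -0.012, 0.03, -0.052], [-0.028, -0.11, -0.994, 0.95], [0.0, 0.0, 0.0, 1.0]]
```

View pics/top0.png

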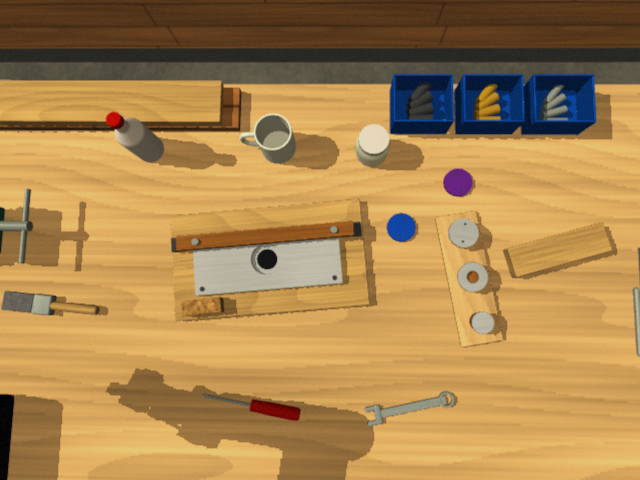

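View pics/scene0.png

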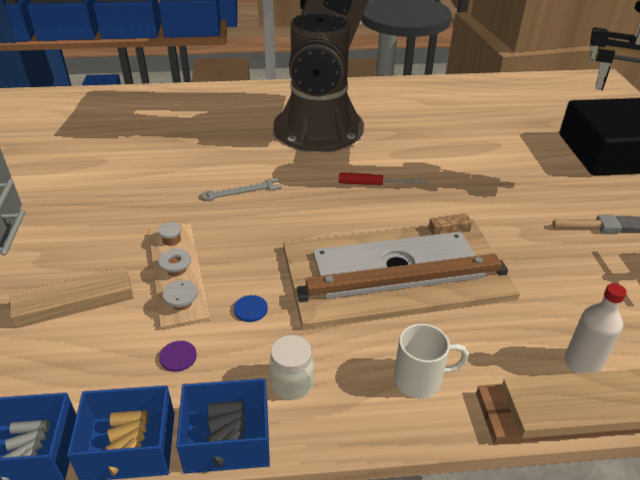

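The top view shows the full disc at px (463,233), the ring at (473,277) and the small disc at (483,322). The panel is centred near (270,260), its black pocket circle is at (267,259), and the fence is on the upper (+x) side.

```bash
cat > h.py <<'E'
import cv2,numpy as np
from station import status,optics
def ray(f,uv,z):
    K,T=f["mtx"],f["cam_to_world"]; uv=np.atleast_2d(np.array(uv,float))
    d=np.c_[uv,np.ones(len(uv))]@np.linalg.inv(K).T@T[:3,:3].T
    return (T[:3,3]+d*((z-T[2,3])/d[:,2])[:,None])[:,:2]
def blobs(mask,amin,amax):
    out=[]
    for c in cv2.findContours(mask.astype(np.uint8)*255,cv2.RETR_EXTERNAL,cv2.CHAIN_APPROX_NONE)[0]:
        if amin<cv2.contourArea(c)<amax: out.append(c)
    return out
def tool(dxyz_world,rot):
    from scipy.spatial.transform import Rotation as R
    return R.from_euler('xyz',rot).as_matrix().T@np.array(dxyz_world)*1000
E
python3 - <<'E'
from h import *
f=optics.grab_frame("top");im=f["color"];hsv=cv2.cvtColor(im,cv2.COLOR_RGB2HSV)
m=(hsv[...,1]<60)&(hsv[...,2]>110)
for c in blobs(m,200,12000):
    (u,v),s,a=cv2.minAreaRect(c)
    if 170<u<510 and 200<v<350:
        e=cv2.fitEllipse(cv2.convexHull(c)); print("grey",(u,v),s,a,"ell",np.round(e[0],1),np.round(e[1],1),ray(f,e[0],.040).round(4), "box31",ray(f,cv2.boxPoints(((u,v),s,a)),.031).round(4).tolist())
for c in blobs((hsv[...,2]<40),150,900):
    e=cv2.fitEllipse(c)
    if 170<e[0][0]<370 and 200<e[0][1]<320: print("black",e,ray(f,e[0],.023).round(4))
m=(hsv[...,0]<11)&(hsv[...,1]>130)&(hsv[...,2]>60)
for c in blobs(m,500,6000):
    r=cv2.minAreaRect(c)
    if 170<r[0][0]<370 and 200<r[0][1]<320: print("fence",r,ray(f,cv2.boxPoints(r),.049).round(4).tolist())
x=cv2.resize(im[190:350,160:520],None,fx=2.2,fy=2.2,interpolation=cv2.INTER_CUBIC);cv2.imwrite("pics/c1.png",x[:,:,::-1])
E
```

```text
grey (482.0, 322.0) (20.0, 22.0) 90.0 ell [482.3 322.3] [20.9 22.7] [[ 0.4433 -0.3358]] box31 [[0.4628, -0.3169], [0.4635, -0.3602], [0.4243, -0.3592], [0.4235, -0.3161]]
grey (472.5, 277.0) (28.0, 29.0) 90.0 ell [472.3 276.7] [28.5 29.9] [[ 0.5325 -0.3183]] box31 [[0.5603, -0.2928], [0.561, -0.3507], [0.5049, -0.3494], [0.504, -0.2919]]
grey (266.613525390625, 266.55535888671875) (44.87413787841797, 146.92381286621094) 85.03025817871094 ell [263.1 266.7] [ 51.2 225.1] [[0.5468 0.0999]] box31 [[0.5788, 0.2501], [0.6086, -0.0502], [0.5176, -0.0592], [0.4875, 0.2378]]
grey (463.0, 233.0) (28.0, 28.0) 90.0 ell [463.1 232.8] [28.3 29.4] [[ 0.6204 -0.3017]] box31 [[0.65, -0.2761], [0.6506, -0.3326], [0.5932, -0.3314], [0.5925, -0.2753]]
black ((266.9056091308594, 258.8155822753906), (17.734651565551758, 18.128803253173828), 34.62434005737305) [[0.5645 0.0953]]
```

View pics/c1.png

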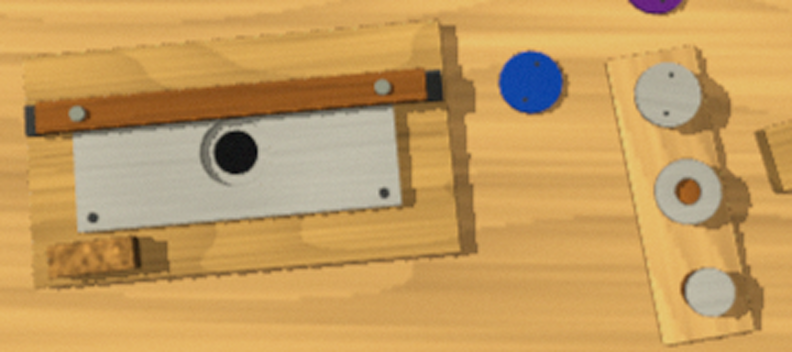

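The crop shows the plate at yaw ≈0.10, with the pocket close to its middle. The disc is at about (0.620, -0.302) and the rack axis at about 0.19 rad. I'll look at the plate with the wrist camera on the way to the rack.

```bash
python3 - <<'E'
from h import *
s=status.get_state();p=s["eef_pos"]
for t in([.5642,.0955,.24],[.6204,-.3017,.2]): print(tool(np.array(t)-p,s["ee_rot"]).round(1))
E
```

```text
[4.622e+02 3.373e+02 3.000e-01]
[689.8 667.6  40.8]
```

```bash
python3 -m jog '[[1,[462,337,0],-0.563],[1,[462,337,0],-0.563],[1,[462,337,0],-0.563],[1,[462,337,0],-0.563],[1,[462,337,0],-0.563],[1,[462,337,0],-0.563],[1,[462,337,0],-0.563],[1,[462,337,0],-0.563],[1,[462,337,0],-0.563],[1,[462,337,0],-0.563],[1,[462,337,0],-0.563],[1,[462,337,0],-0.563],[1,[462,337,0],-0.563]]'
python3 - <<'E'
from h import *
print(status.get_state()["q"])
f=optics.grab_frame("wrist");cv2.imwrite("pics/w1.png",f["color"][:,:,::-1]);print(f["mtx"].round(1).tolist(),f["cam_to_world"].round(3).tolist())
E
```

```text
t: 1.78
eef_pos: [0.5639, 0.0974, 0.2407]
ee_rot: [-3.141, -0.0, 0.102]
force: [0.3, 0.5, 0.4]
width: 0.0873
gripper_force: 0.0
[ 5.12762718e-01  1.90556708e-01 -2.19428474e-01 -1.18896495e-04
 -1.16061552e+00  1.16013993e+00]
[[386.8, 0.0, 316.0], [0.0, 386.8, 239.6], [0.0, 0.0, 1.0]] [[0.103, -0.963, -0.247, 0.63], [-0.995, -0.1, -0.026, 0.104], [0.0, 0.248, -0.969, 0.385], [0.0, 0.0, 0.0, 1.0]]
```

View pics/w1.png

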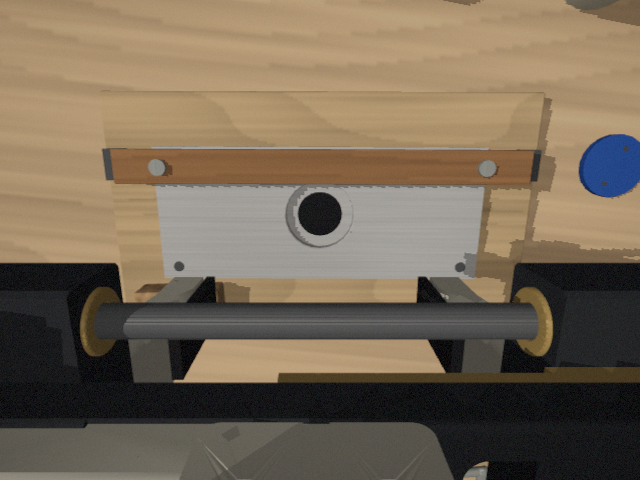

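The wrist view is clear: the black pocket circle is at px (320,213), the fence's front top edge at row ~185, the plate's near edge at row ~277, and its ends at columns ~160 and ~480.

```bash
python3 - <<'E'
from h import *
f=optics.grab_frame("wrist");im=f["color"];hsv=cv2.cvtColor(im,cv2.COLOR_RGB2HSV)
for c in blobs(hsv[...,2]<45,700,4000):
    e=cv2.fitEllipse(c)
    if 280<e[0][0]<360 and e[0][1]<250: pk=ray(f,e[0],.023)[0];print("black",np.round(e[0],1),np.round(e[1],1),pk.round(4))
F=(hsv[...,0]<14)&(hsv[...,1]>125)&(np.arange(480)<230)[:,None]
F=cv2.morphologyEx(F.astype(np.uint8),cv2.MORPH_OPEN,np.ones((9,9)))
c=max(blobs(F,500,1e5),key=cv2.contourArea);print("fence",cv2.boundingRect(c))
low=np.array([[u,np.nonzero(F[:,u])[0].max()+.5] for u in range(180,460,4)],float)
w=ray(f,low,.049);k=np.polyfit(w[:,1],w[:,0],1);r=np.polyval(k,w[:,1])-w[:,0];ok=abs(r)<.0015;k=np.polyfit(w[ok,1],w[ok,0],1)
yaw=-np.arctan(k[0]);px=np.array([np.cos(yaw),np.sin(yaw)]);py=np.array([-px[1],px[0]])
print("yaw",yaw,"face d",px@[np.polyval(k,.1),.1],"pocket px,py",px@pk,py@pk,"pocket centre to fence",px@[np.polyval(k,.1),.1]-px@pk)
G=(hsv[...,1]<50)&(hsv[...,2]>100)
e=[]
for v in range(200,258,4):
    x=np.nonzero(G[v,100:540])[0]+100;e.append([x.min(),x.max(),v])
e=np.array(e,float);L=np.median(ray(f,e[:,[0,2]],.031)@py);R=np.median(ray(f,e[:,[1,2]]+[1,0],.031)@py)
b=np.array([[u,np.nonzero(G[:290,u])[0].max()+1] for u in range(220,400,5)]);B=np.median(ray(f,b,.031)@px)
print("ends",L,R,L-R,"mid",(L+R)/2,"near edge",B,"mid x",B+.062)
E
```

```text
black [319.4 213.5] [41.3 41.5] [0.5637 0.0941]Traceback (most recent call last):
  File "<stdin>", line 8, in <module>
ValueError: max() iterable argument is empty
```

```bash
python3 - <<'E'
from h import *
f=optics.grab_frame("wrist");im=f["color"];hsv=cv2.cvtColor(im,cv2.COLOR_RGB2HSV)
print(hsv[160:200:4,230].tolist())
pk=np.array([.5637,.0941])
low=[]
for u in list(range(180,280,4))+list(range(364,460,4)):
    s=hsv[165:210,u,1].astype(float); low.append([u,165+np.argmax(s<(s[:8].mean()+s[-8:].mean())/2)])
low=np.array(low,float);print(low[::10].tolist())
w=ray(f,low,.049);k=np.polyfit(w[:,1],w[:,0],1);r=np.polyval(k,w[:,1])-w[:,0];print("res",r.std())
yaw=-np.arctan(k[0]);px=np.array([np.cos(yaw),np.sin(yaw)]);py=np.array([-px[1],px[0]])
fd=px@[np.polyval(k,.1),.1];print("yaw",yaw,"face d",fd,"pocket",px@pk,py@pk,"dist",fd-px@pk)
G=(hsv[...,1]<50)&(hsv[...,2]>100)
e=np.array([[*(np.nonzero(G[v,100:540])[0][[0,-1]]+100),v] for v in range(200,258,4)],float)
L=np.median(ray(f,e[:,[0,2]],.031)@py);R=np.median(ray(f,e[:,[1,2]]+[1,0],.031)@py)
b=np.array([[u,np.nonzero(G[:290,u])[0].max()+1] for u in range(220,400,5)]);B=np.median(ray(f,b,.031)@px)
print("ends",L,R,L-R,"mid",(L+R)/2,"near edge",B,"mid x",B+.062)
E
```

```text
[[14, 135, 132], [13, 139, 136], [14, 137, 134], [14, 135, 140], [14, 133, 128], [14, 140, 131], [16, 30, 93], [24, 8, 155], [19, 12, 164], [23, 13, 160]]
[[180.0, 184.0], [220.0, 184.0], [260.0, 184.0], [384.0, 185.0], [424.0, 185.0]]
res 0.00012857364372294847
yaw 0.0981017179165242 face d 0.6005767999631287 pocket 0.5702062369852756 0.038436275874382655 dist 0.03037056297785312
ends 0.18815810958085727 -0.11227643672523416 0.30043454630609145 mid 0.037940836427811556 near edge 0.5074646131760997 mid x 0.5694646131760996
```

```bash
python3 -m jog '[[1,[16,403,40],-0.088],[1,[16,403,40],-0.088],[1,[16,403,40],-0.088],[1,[16,403,40],-0.088],[1,[16,403,40],-0.088],[1,[16,403,40],-0.088],[1,[16,403,40],-0.088],[1,[16,403,40],-0.088],[1,[16,403,40],-0.088],[1,[16,403,40],-0.088]]'
python3 - <<'E'
from h import *
f=optics.grab_frame("wrist");im=f["color"];hsv=cv2.cvtColor(im,cv2.COLOR_RGB2HSV)
cv2.imwrite("pics/w2.png",im[:,:,::-1])
for c in blobs((hsv[...,1]<60)&(hsv[...,2]>100),800,12000):
    e=cv2.fitEllipse(cv2.convexHull(c));print(np.round(e[0],1),np.round(e[1],1),ray(f,e[0],.040).round(4))
s=status.get_state();print(s["eef_pos"],s["ee_rot"])
E
```

```text
t: 3.18
eef_pos: [0.6208, -0.302, 0.201]
ee_rot: [3.141, -0.001, 0.19]
force: [-1.2, 0.1, -0.2]
width: 0.0873
gripper_force: 0.0
[ 78.1 457.7] [ 52.3 161.5] [[ 0.3559 -0.1224]]
[316.9 331.8] [52.7 64.2] [[ 0.5285 -0.3207]]
[317.6 225.4] [72.4 73.8] [[ 0.6213 -0.3033]]
[  7.1 237.6] [ 18.6 118. ] [[ 0.5634 -0.057 ]]
[ 0.62084987 -0.30203535  0.20113032] [ 3.14135597e+00 -6.92537340e-04  1.89771021e-01]
```

View pics/w2.png

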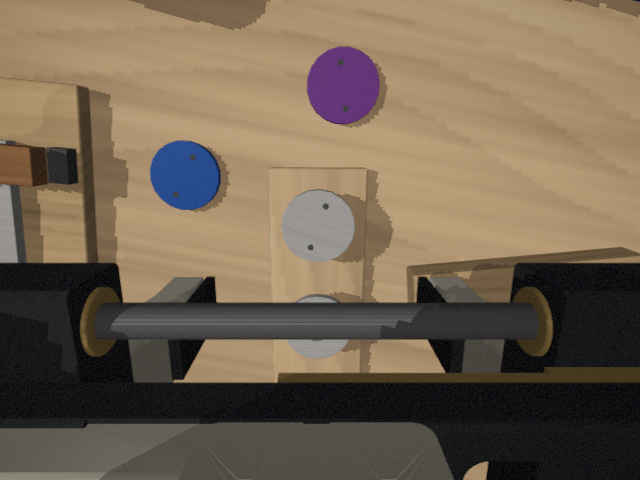

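The solid disc, with its two marks, is at px (318,225) → (0.6213, -0.3033). The purple and blue lookalikes and the ring are well clear, so I'll descend and grip.

```bash
python3 -m jog '[[1,[0,1,50],0],[1,[0,1,100],0],[1,[0,1,130],0],[1,[0,1,145],0],[1,[0,1,151],0],[1,[0,1,151],0],[1,[0,1,151],0],[-1,[0,1,151],0],[-1,[0,1,151],0],[-1,[0,1,151],0],[-1,[0,1,151],0],[-1,[0,1,151],0],[-1,[0,1,151],0],[-1,[0,1,151],0]]' 15
```

```text
t: 4.97
eef_pos: [0.6208, -0.3042, 0.0497]
ee_rot: [3.141, -0.0, 0.188]
force: [-0.7, 0.1, 1.9]
width: 0.059
gripper_force: 15.0
```

```bash
python3 -m jog '[[-1,[0,0,-8],0],[-1,[0,0,-30],0],[-1,[0,0,-55],0],[-1,[0,0,-60],0],[-1,[0,-50,-60],0.09],[-1,[2,-100,-60],0.09],[-1,[4,-150,-60],0.09],[-1,[5,-200,-60],0.09],[-1,[6,-250,-60],0.09],[-1,[7,-290,-60],0.09],[-1,[8,-314,-60],0.09],[-1,[8,-314,-60],0.09],[-1,[8,-314,-60],0.09],[-1,[8,-314,-60],0.09]]'
python3 - <<'E'
from h import *
f=optics.grab_frame("wrist");cv2.imwrite("pics/w3.png",f["color"][:,:,::-1])
s=status.get_state();print(s["eef_pos"],s["ee_rot"],s["force"])
E
```

```text
t: 6.72
eef_pos: [0.5698, 0.0049, 0.1093]
ee_rot: [3.141, 0.0, 0.097]
force: [0.7, -0.8, -0.6]
width: 0.0591
gripper_force: 15.0
[0.56981841 0.00489992 0.10935939] [3.14153324e+00 3.35183354e-04 9.69805525e-02] [ 0.01299314  0.46567943 -1.0057618 ]
```

View pics/w3.png

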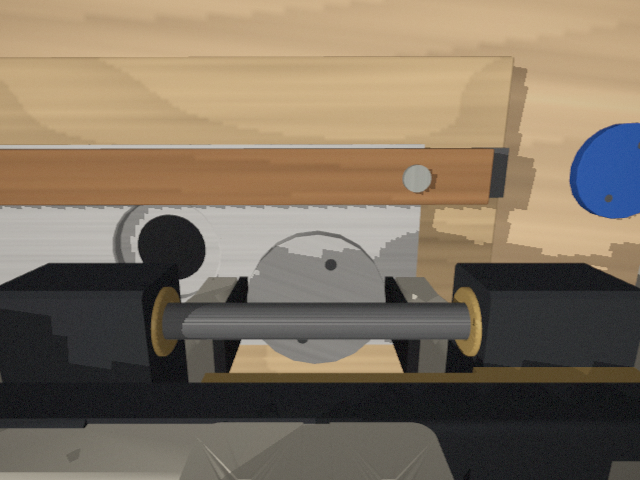

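The disc is held level at px (318,297), between the fence and the near edge and short of the pocket at (171,247). Now I'll lower it onto the plate.

```bash
python3 -m jog '[[-1,[0,0,30],0],[-1,[0,0,50],0],[-1,[0,0,57],0],[-1,[0,0,59],0],[-1,[0,0,59],0],[-1,[0,0,59],0]]'; python3 -m jog '[[-1,[0,0,1],0],[-1,[0,0,1],0]]';python3 -m jog '[[-1,[0,0,0.7],0],[-1,[0,0,0.7],0]]'
```

```text
t: 7.52
eef_pos: [0.5703, 0.0059, 0.0513]
ee_rot: [-3.141, -0.001, 0.098]
force: [0.0, -0.5, -1.2]
width: 0.0592
gripper_force: 15.0
t: 7.78
eef_pos: [0.5699, 0.0058, 0.0497]
ee_rot: [-3.142, -0.0, 0.098]
force: [-0.2, 0.2, -1.6]
width: 0.059
gripper_force: 15.0
t: 8.02
eef_pos: [0.5698, 0.0058, 0.0488]
ee_rot: [3.142, 0.0, 0.098]
force: [0.3, 0.7, -0.8]
width: 0.0594
gripper_force: 15.0
```

```bash
python3 -m jog '[[-1,[0,0,0.4],0],[-1,[0,0,0.4],0]]';python3 -m jog '[[-1,[0,0,0.3],0],[-1,[0,0,0.3],0]]'
```

```text
t: 8.28
eef_pos: [0.5699, 0.0058, 0.0486]
ee_rot: [3.142, -0.0, 0.098]
force: [-1.4, 0.5, 0.7]
width: 0.0588
gripper_force: 15.0
t: 8.52
eef_pos: [0.5699, 0.0057, 0.0484]
ee_rot: [3.142, -0.0, 0.098]
force: [-1.1, -0.1, 3.8]
width: 0.0589
gripper_force: 15.0
```

On the plate, with about 4–5 N contact. Next I'll ease it toward the fence.

```bash
python3 -m jog '[[-1,[1,0,0],0],[-1,[1.5,0,0],0],[-1,[1.5,0,0],0]]'; python3 -m jog '[[-1,[0.6,0,0],0],[-1,[0.6,0,0],0]]';python3 -m jog '[[-1,[0.5,0,0],0],[-1,[0.5,0,0],0]]'
```

```text
t: 8.9
eef_pos: [0.5713, 0.0058, 0.0483]
ee_rot: [3.142, 0.0, 0.098]
force: [-3.1, 0.0, 5.7]
width: 0.0592
gripper_force: 15.0
t: 9.15
eef_pos: [0.5719, 0.0059, 0.0483]
ee_rot: [3.141, 0.0, 0.098]
force: [-2.2, -0.5, 5.4]
width: 0.0589
gripper_force: 15.0
t: 9.4
eef_pos: [0.5723, 0.0058, 0.0483]
ee_rot: [3.141, 0.0, 0.098]
force: [-2.8, 0.4, 5.6]
width: 0.059
gripper_force: 15.0
```

```bash
python3 -m jog '[[-1,[0.5,0,0],0],[-1,[0.5,0,0],0]]';python3 -m jog '[[-1,[0.5,0,0],0],[-1,[0.5,0,0],0]]'
```

```text
t: 9.65
eef_pos: [0.5728, 0.0059, 0.0483]
ee_rot: [3.141, 0.0, 0.098]
force: [-3.1, 0.2, 4.5]
width: 0.0592
gripper_force: 15.0
t: 9.9
eef_pos: [0.5733, 0.006, 0.0483]
ee_rot: [3.141, 0.0, 0.098]
force: [-2.2, 0.0, 5.3]
width: 0.0591
gripper_force: 15.0
```

```bash
python3 -m jog '[[-1,[0.5,0,0],0],[-1,[0.5,0,0],0]]';python3 -m jog '[[-1,[0.5,0,0],0],[-1,[0.5,0,0],0]]';python3 -m jog '[[-1,[0.4,0,0],0],[-1,[0.4,0,0],0]]'
```

```text
t: 10.15
eef_pos: [0.5735, 0.006, 0.0482]
ee_rot: [3.141, 0.001, 0.098]
force: [-4.5, 0.0, 5.3]
width: 0.0592
gripper_force: 15.0
t: 10.4
eef_pos: [0.5736, 0.006, 0.0482]
ee_rot: [3.141, 0.002, 0.098]
force: [-4.5, -0.5, 7.4]
width: 0.059
gripper_force: 15.0
t: 10.65
eef_pos: [0.5736, 0.006, 0.0481]
ee_rot: [3.141, 0.002, 0.098]
force: [-5.4, 0.6, 7.7]
width: 0.0593
gripper_force: 15.0
```

Fence contact at about 4–5 N. Slide along it.

```bash
python3 -m jog '[[-1,[-0.2,-3,0],0],[-1,[-0.2,-8,0],0],[-1,[-0.2,-13,0],0],[-1,[-0.2,-18,0],0],[-1,[-0.2,-20,0],0],[-1,[-0.2,-20,0],0]]'; python3 -m jog '[[-1,[0,-3,0],0],[-1,[0,-8,0],0],[-1,[0,-13,0],0],[-1,[0,-18,0],0],[-1,[0,-23,0],0],[-1,[0,-28,0],0],[-1,[0,-30,0],0],[-1,[0,-30,0],0]]'
```

```text
t: 11.4
eef_pos: [0.5717, 0.0252, 0.0482]
ee_rot: [3.14, 0.002, 0.098]
force: [-3.8, -3.7, 6.6]
width: 0.0591
gripper_force: 15.0
t: 12.4
eef_pos: [0.5688, 0.055, 0.0482]
ee_rot: [3.14, 0.002, 0.098]
force: [-4.2, -4.4, 7.8]
width: 0.059
gripper_force: 15.0
```

```bash
python3 -m jog '[[-1,[0,-3,0],0],[-1,[0,-8,0],0],[-1,[0,-13,0],0],[-1,[0,-18,0],0],[-1,[0,-23,0],0],[-1,[0,-28,0],0],[-1,[0,-32,0],0],[-1,[0,-34,0],0],[-1,[0,-34,0],0]]'; for i in 1 2; do python3 -m jog '[[-1,[0,-1,0],0],[-1,[0,-1,0],0]]'; done
```

```text
t: 13.52
eef_pos: [0.5654, 0.0887, 0.0481]
ee_rot: [3.14, 0.002, 0.098]
force: [-3.7, -4.8, 6.4]
width: 0.0594
gripper_force: 15.0
t: 13.78
eef_pos: [0.5653, 0.0895, 0.0481]
ee_rot: [3.14, 0.002, 0.098]
force: [-3.6, -5.5, 6.6]
width: 0.059
gripper_force: 15.0
t: 14.02
eef_pos: [0.5652, 0.0905, 0.0481]
ee_rot: [3.14, 0.002, 0.098]
force: [-2.3, -5.3, 6.8]
width: 0.0593
gripper_force: 15.0
```

```bash
for i in 1 2 3 4; do python3 -m jog '[[-1,[0,-0.8,0],0],[-1,[0,-0.8,0],0]]' | egrep 'eef_pos|force: \['; done
```

```text
eef_pos: [0.5651, 0.0913, 0.048]
force: [-3.2, -5.3, 7.0]
eef_pos: [0.565, 0.0923, 0.0478]
force: [-3.6, -3.6, 4.4]
eef_pos: [0.5649, 0.0937, 0.0475]
force: [-3.8, -1.4, -1.3]
eef_pos: [0.5649, 0.0946, 0.0476]
force: [-3.4, -3.0, -1.5]
```

It dropped in: the plate reaction vanished. I'll ease the fence load and lower gently into the pocket.

```bash
python3 -m jog '[[-1,[-0.5,0.2,0],0],[-1,[-0.5,0.2,0.5],0],[-1,[-0.5,0.2,1],0],[-1,[-0.5,0.2,1],0]]' | egrep 'eef_pos|force: \['; python3 -m jog '[[-1,[0,0,0.5],0],[-1,[0,0,1],0],[-1,[0,0,1],0]]' | egrep 'eef_pos|force: \['
```

```text
eef_pos: [0.5649, 0.0946, 0.0469]
force: [-4.8, -2.0, -0.4]
eef_pos: [0.5648, 0.0946, 0.046]
force: [-5.5, -1.8, 0.6]
```

```bash
python3 -m jog '[[-1,[-0.5,0.3,0],0],[-1,[-0.9,0.3,0],0],[-1,[-0.9,0.3,0],0]]' | egrep 'eef_pos|force: \['; python3 -m jog '[[-0.2,[0,0,0],0],[0.36,[0,0,0],0],[0.36,[0,0,0],0],[0.6,[0,0,0],0],[0.6,[0,0,0],0],[0.6,[0,0,0],0]]'
python3 - <<'E'
from h import *
f=optics.grab_frame("wrist");cv2.imwrite("pics/w4.png",f["color"][:,:,::-1])
E
```

```text
eef_pos: [0.5648, 0.0946, 0.0463]
force: [-3.6, -1.2, 0.2]
t: 17.02
eef_pos: [0.5651, 0.0946, 0.0464]
ee_rot: [-3.141, -0.001, 0.098]
force: [-0.1, 0.4, 0.7]
width: 0.0699
gripper_force: 0.0
```

View pics/w4.png

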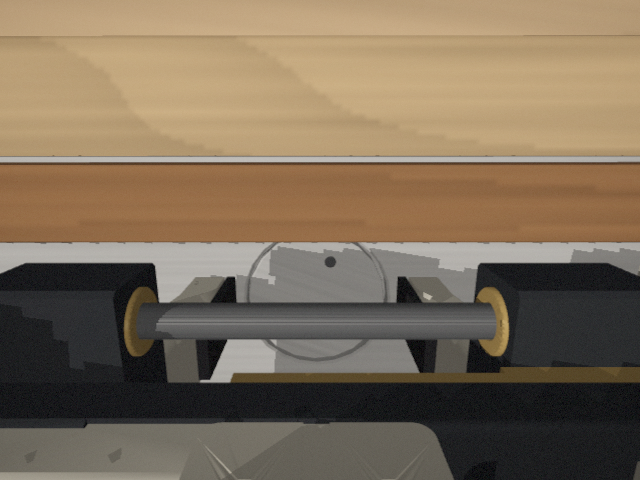

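The disc is lying in the pocket: an even ring gap is visible around px (318,297). I'll rise, shut the fingers and press at its centre.

```bash
python3 -m jog '[[0.6,[0,0,-10],0],[0.6,[0,0,-25],0],[-1,[0,0,-30],0],[-1,[0,0,-30],0],[-1,[0,0,-30],0],[-1,[0,0,-30],0],[-1,[0,0,-30],0],[-1,[0,0,-30],0],[-1,[0,0,-30],0],[-1,[0,0,-30],0],[-1,[0,0,-30],0],[-1,[0,0,-30],0]]'; python3 -m jog '[[-1,[0,0,15],0],[-1,[0,0,25],0],[-1,[0,0,29],0],[-1,[0,0,30],0],[-1,[0,0,30],0],[-1,[0,0,30],0]]'
```

```text
t: 18.58
eef_pos: [0.5645, 0.0943, 0.0761]
ee_rot: [3.142, 0.0, 0.098]
force: [0.1, 0.5, -0.2]
width: 0.0001
gripper_force: 0.0
t: 19.32
eef_pos: [0.5648, 0.0945, 0.0465]
ee_rot: [-3.141, -0.001, 0.098]
force: [-0.3, -0.0, -0.0]
width: 0.0005
gripper_force: 0.0
```

```bash
python3 -m jog '[[-1,[0,0,0.7],0],[-1,[0,0,1.2],0],[-1,[0,0,1.2],0]]'| egrep 'eef_pos|force: \['; for i in 1 2; do python3 -m jog '[[-1,[0,0,0.4],0],[-1,[0,0,0.4],0]]'| egrep 'eef_pos|force: \['; done
```

```text
eef_pos: [0.5646, 0.0944, 0.0452]
force: [-0.6, 0.2, 2.9]
eef_pos: [0.5646, 0.0944, 0.045]
force: [-2.0, -0.4, 5.0]
eef_pos: [0.5646, 0.0944, 0.0449]
force: [-2.2, -0.6, 8.7]
```

```bash
python3 -m jog '[[-1,[0,0,0.4],0],[-1,[0,0,0.7],0],[-1,[0,0,0.7],0]]'| egrep 'eef_pos|force: \['
```

```text
eef_pos: [0.5646, 0.0944, 0.0446]
force: [-4.6, 0.1, 12.8]
```

```bash
python3 -m jog '[[-1,[-0.2,0,0.25],0],[-1,[-0.2,0,0.25],0],[-1,[-0.2,0,0.25],0],[-1,[-0.2,0,0.25],0]]'| egrep 'eef_pos|force: \['; python3 -c "
from h import *
print(np.mean([(status.get_state()['force']) for _ in range(5)],0))"
```

```text
eef_pos: [0.5647, 0.0944, 0.0446]
force: [-4.4, 0.1, 13.8]
[-4.38424171  0.09341723 13.75783164]
```

```bash
python3 -m jog '[[-1,[-0.1,0,0.2],0],[-1,[-0.1,0,0.2],0],[-1,[-0.1,0,0.2],0],[-1,[-0.1,0,0.2],0]]'| egrep 'eef_pos|force: \['; python3 -m jog '[[-1,[0,0,-3],0],[-1,[0,0,-15],0],[-1,[0,0,-60],0],[-1,[0,0,-110],0],[-1,[0,0,-150],0],[-1,[0,0,-150],0],[-1,[0,0,-150],0]]'
python3 - <<'E'
from h import *
f=optics.grab_frame("wrist");x=cv2.resize(f["color"][130:280,200:440],None,fx=3,fy=3);cv2.imwrite("pics/w5.png",x[:,:,::-1])
f=optics.grab_frame("top");hsv=cv2.cvtColor(f["color"],cv2.COLOR_RGB2HSV)
E
```

```text
eef_pos: [0.5646, 0.0944, 0.0445]
force: [-3.7, -0.1, 14.6]
t: 22.45
eef_pos: [0.5638, 0.0943, 0.1929]
ee_rot: [-3.141, 0.0, 0.098]
force: [0.2, -0.1, -1.1]
width: 0.0006
gripper_force: 0.0
```

View pics/w5.png

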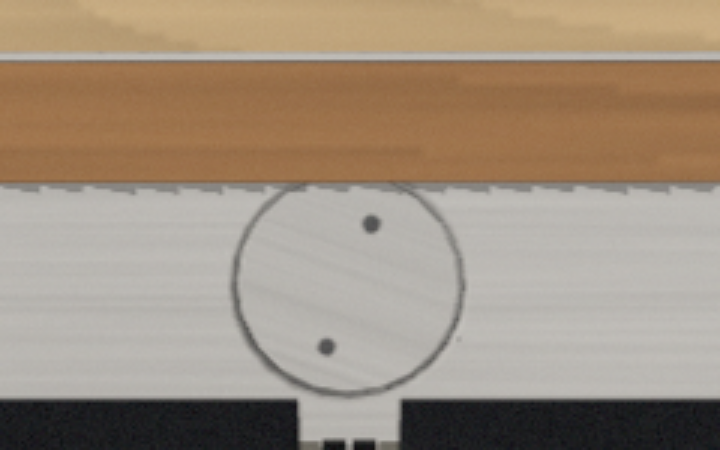

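The disc sits flush in the pocket, with an even thin gap all round (crop centre (348,285)) and no shadow on either side. The robot is clear, so I'm handing in.

```bash
python3 -c "
from station import order
print(order.job_done())"
```

```text
the job is handed in; nothing more can be done
None
```

The blanking disc was slid along the fence into the pocket, released and pressed once at about 14.6 N; the last picture shows it flush, no measured push on plate or fence passed about 15 N, and the job was handed in at about 22.5 s (the other two discs were not touched, but I did not re-photograph them).

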